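# Set out the gaming desk

## Robot

A 6-joint arm with a two-finger parallel gripper is mounted at the origin on the work surface. World frame = base frame: x ahead of the robot, y to its left, z up, the work surface at z = 0. Lengths are in m, angles in degrees, forces in N, time in s.
With the tool pointing down it reaches from about 0.3 to 0.85 m from the base axis. Payload 4.2 kg.
Tool frame: the origin (TCP) lies between the finger pads; the fingertips stand 11 mm ahead of it and the grasp point (between the pads) lies 8 mm behind it (env.tip_extent is the distance from the TCP to the fingertips, in m); z points along the fingers, y is the direction in which the jaws open and shut (so a half turn about z gives the same grasp; the last joint's range is limited). The gripper opens to 91 mm and grips with 3 to 60 N. Pads are 32 mm wide; open, the fingers measure 118 mm over their backs; the gripper's body (76 mm by 178 mm) begins 60 mm behind the grasp point.
Start: joints at [-70.875, 18.312, 89.639, -0, 72.044, -1.146], TCP at [0.199, -0.539, 0.225] pointing down, gripper open.
Joint ranges: [-177.97, 177.97], [-48.28, 115.42], [12.27, 149.76], [-77.06, 257.06], [2.81, 150.46], [-146.56, 146.56]. Speed limits (degrees/s): [147.25, 147.25, 180, 180, 180, 180].

## Interface

Orientations are given as [roll, pitch, yaw] about the fixed x, y, z axes, in that order (R = Rz(yaw) Ry(pitch) Rx(roll)).
In Python, from station import env, snapshot, trace gives the robot as it stands. The module is installed in compiled form; this text tells all that it offers.
- The arm moves only by the tool servo_tool, never from a script. Its argument "motion" is a list of rows, each a list of 7 numbers: the closure, from -1 (fully open) to 1 (shut), then the shift along the tool's x, y, z in mm, then the turn, a rotation vector about the tool's x, y, z in rad. A call has exactly 5 rows; each row is the pose to reach, as a shift and turn from the pose measured when the call began, along the tool's axes at that moment; what a row does not reach only later rows make up. A row lasts 1/12 s, in which the tool goes at most 41.7 mm and 7.16 degrees, less where a joint would pass 70% of its speed; a pose out of reach is approached as far as the arm can. A call with a gripper value outside its range is refused whole. The fingers move at their own pace and stop on an object; "force" is the grip in N (left out, the last holds). Time passes only in rows, so rows that repeat a pose let the fingers close, or fill a call up. It gives the time, the measured TCP pose, the force and the opening at its end, in the units of the state.
- env.read_state(): the state, without advancing time (a new reading comes with each control period).
- snapshot(name): name is "scene" or "top"; returns a dict with "pixels" (420x560x3 uint8, red, green, blue), "K" (3x3 intrinsics, pixels), "rvec" (rotation vector, rad) and "tvec" (3), from world to camera coordinates, as OpenCV has them. Camera axes: x right, y down, z forward; pixel columns grow to the right and rows downward; lengths in m; the calibration is good to about 2 mm. A picture is of the moment at which its call begins. There is no depth.
- env.hand_in(): hands the job in, once; it reports no verdict.
Trained networks look in a picture, given as the dict that the camera call returned (one of the last four; its "shot" number tells which), for a name from the list of things; names that differ only in an ending like _2 or _b are one class to them, and where a whole thing is asked for, a point or a joint stands for the part that bears it (a point fixed in the world has none). Each returns a list of dicts, best first, with "confidence" (0 to 1); they miss things now and then, are a little off and sometimes report something else, mostly with a low value. They report only what shows in the picture. A call takes as long as a camera call. They do not tell look-alikes from the thing itself.
- trace(picture, target): "mask" (420x560 bool, what is visible of it) and "rect" ([left, top, right, bottom] in pixels, round what is visible of it).
The state is a dict: "time_s": time; "q": joint angles; "joint_velocities": joint speeds; "tau": joint torques, N m; "position": TCP position; "tcp_rot": TCP orientation; "ft_force": force on the tool from outside, world axes, zero at the start; "moment": the same for the moment, N m; "width": opening from 0.0 (shut) to 1.0 (fully open).
Only numpy, scipy, OpenCV 4.12 (cv2) and the standard library are available. Lean on these libraries where they do the work, as an engineer would, in place of code of your own. Each camera call takes 0.05 s, during which the arm holds its last target.

## Task

Get the desk ready for tonight's game (left is your left as you sit at the robot's place, facing the desk): move the steel tumbler off the dark rubber coaster and stand it beside the clear case, squarely opposite the middle of the case's left wall with a gap of about 3 cm, and stand the espresso cup in the middle of the coaster instead. Stand the taller of the two white figures in the middle of the case's top, and lay the green controller, buttons up, in the middle of the laptop riser with its long side along the riser's long side. Everything stands upright, and the shorter figure and the amber jar stay where they are.

Things in the scene. Friction and masses are not known exactly. Their poses are not given: they have to be found in the camera images.
- tumbler_mid (a point): steel tumbler without handle, open at the top, loose, round: 72 mm high, 58 mm across at the foot widening to 66 mm at the rim (62 mm half-way up), about 200 g; at the start it stands on the coaster. The point is on its axis, half-way up (36 mm above its foot); z is up along the axis.
- cup_mid (a point): white ceramic espresso cup, loose, 55 mm high, 60 mm across at the rim, open at the top, with a handle that sticks out some 20 mm on its +y side, so grip it across x; about 130 g. The point is on its axis, half-way up (27.5 mm above its foot); z is up along the axis.
- controller_mid (a point): green plastic one-stick game controller, loose, lying flat: a slab with round ends 110 mm long (its y), 46 mm wide (its x), 24 mm thick (its z, up; a stub stick 6 mm high and buttons on top); about 150 g. The point is its centre (12 mm above its underside).
- tall_figure_mid (a point): the taller plain white resin figure, loose, round: 80 mm high, foot disc 42 mm across and 8 mm thick, nearly straight body 30 mm across from the foot up to 51 mm, round head above; about 90 g. The point is on its axis, half-way up (40 mm above its foot); z is up along the axis.
- short_figure_mid (a point): the shorter plain white resin figure of the same form, loose, 50 mm high, foot 36 mm across; stays where it is. The point is on its axis, half-way up (25 mm above its foot).
- jar_mid (a point): amber glass jar with a steel lid, loose, 70 mm high, 54 mm across; stays where it is. The point is on its axis, half-way up (35 mm above its foot).
- coaster_top (a point): round dark rubber coaster fixed to the table, 100 mm across, 5 mm thick. The point is the centre of its upper face.
- case_top (a point): clear acrylic figurine case with black edges, fixed to the table, 90 x 90 mm and 120 mm high, closed; its hinged flap (which does not move here) is its -x side and faces roughly towards the robot. The point is the centre of its flat top; its y axis points out through the left wall (45 mm from the centre), z up.
- riser_top (a point): aluminium laptop riser fixed to the table, a flat level plate 220 mm long (its y) by 130 mm (its x), its top 60 mm above the table, on two legs. The point is the centre of the upper face of the plate; z up.
Things that resemble listed ones, but are neither listed nor needed, are in the scene too. Leave any blue look-alike of the part that bears tall_figure_mid alone. There is more than one size of the part that bears controller_mid; the job needs the larger.

How it is judged (in metres and radians):
At the end, for the whole second after the job is handed in: Cup on coaster, within 12 mm of its centre; tumbler on the table, 15-45 mm gap from the case's left wall, within 15 mm of its middle; tall figure within 12 mm of the middle of the case top; controller within 15 mm and 0.15 rad on the riser; short figure, jar moved under 20 mm; all upright, at rest (horizontal distance between cup_mid and coaster_top below 0.012 m and z of cup_mid in the frame of coaster_top between 0.0225 and 0.0325 m and angle between each of cup_mid, tumbler_mid, tall_figure_mid, controller_mid, short_figure_mid, jar_mid's own z axis and vertical below 0.1 rad and y of tumbler_mid in the frame of case_top between 0.093 and 0.123 m and x of tumbler_mid in the frame of case_top between -0.015 and 0.015 m and height (world z) of tumbler_mid between 0.031 and 0.041 m and horizontal distance between tall_figure_mid and case_top below 0.012 m and z of tall_figure_mid in the frame of case_top between 0.035 and 0.045 m and horizontal distance between controller_mid and riser_top below 0.015 m and z of controller_mid in the frame of riser_top between 0.007 and 0.017 m and angle between the y axis of controller_mid and the y axis of riser_top, either way round below 0.15 rad and distance of each of short_figure_mid, jar_mid from where it was at the start of the episode below 0.02 m and linear speed of each of cup, tumbler, controller, tall_figure, short_figure, jar below 0.02 m/s); the robot touches nothing.
It fails at once if the shorter figure or the jar is displaced by more than 30 mm (distance of any of short_figure_mid, jar_mid from where it was at the start of the episode above 0.03 m).
It also fails if it takes over 109 s, if anything falls off the work surface, if the arm or the gripper's body presses on something with over 40 N, if the wrist force passes 120 N, or if a joint passes its speed limit or range.

## Working session

There is one attempt and no reset: what is moved stays moved. The work goes in short steps, Python scripts to look and compute and a tool call to move; the robot and the scene stay as the last step left them, time stands still between calls to the robot, and variables do not carry over. Pictures are saved under pics/ and viewed, and the job is handed in when it is done.

Besides the shell and the picture viewer there is one more tool, called after "Emit:" in YAML: its name, and indented under it one key for each argument. servo_tool: Moves the arm, as the interface text tells. Its arguments: {"type":"object","properties":{"motion":{"type":"array","items":{"type":"array","items":{"type":"number"}}},"force":{"type":"number"}},"required":["motion"]}

```bash
mkdir -p pics; ls; python3 - <<'E'
from station import env, snapshot, trace
import cv2
for n in ("scene","top"):
    s=snapshot(n)
    cv2.imwrite(f"pics/{n}0.png",cv2.cvtColor(s["pixels"],cv2.COLOR_RGB2BGR))
    print(n,s["K"].tolist(),s["rvec"],s["tvec"])
st=env.read_state();print(st, env.tip_extent)
E
```

```text
pics
scene [[454.52673403921256, 0.0, 276.4853797059333], [0.0, 454.52673403921256, 210.71792283677357], [0.0, 0.0, 1.0]] [ 1.12720476  2.21446507 -1.10691722] [ 0.3237053  -0.18918675  1.44298323]
top [[456.43392609780426, 0.0, 281.19448560175357], [0.0, 456.43392609780426, 214.07770984009312], [0.0, 0.0, 1.0]] [ 2.14012008 -2.11944944  0.12629247] [0.01316061 0.59954441 1.02649378]
{'time_s': 0.1, 'q': array([-7.08733019e+01,  1.83474437e+01,  8.97012538e+01, -1.05249842e-04,
        7.20437811e+01, -1.14576133e+00]), 'joint_velocities': array([-0.01475898, -0.27002027, -0.06913192, -0.08001722, -0.02934836,
       -0.06301086]), 'tau': array([ 1.60399886e-04, -4.13333845e+01, -2.32508433e+01,  7.27462582e-02,
        4.21212043e-02, -4.38673669e-05]), 'position': array([ 0.19908302, -0.5389564 ,  0.22419725]), 'tcp_rot': array([-1.79907538e+02, -1.74914656e-03,  2.02724905e+01]), 'ft_force': array([-0.18833347,  1.08844171,  0.26374656]), 'moment': array([-0.02630553, -0.01616807,  0.02936792]), 'width': 0.9966848610675945} 0.011
```

View pics/scene0.png

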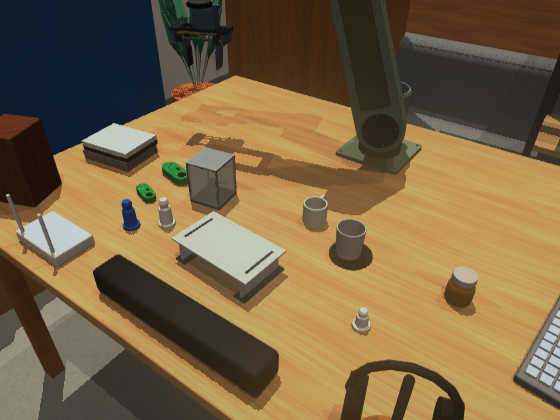

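View pics/top0.png

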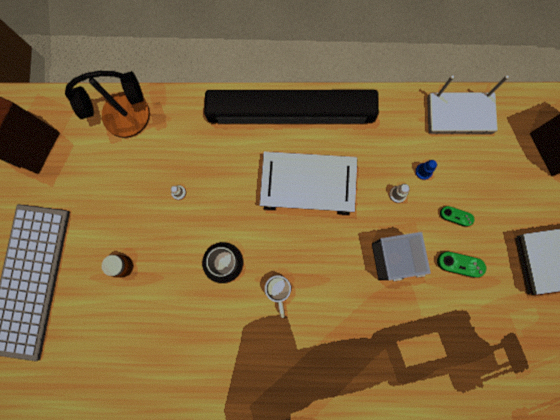

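```bash
cat > h.py <<'E'
from station import env, snapshot, trace
import numpy as np, cv2
from scipy.optimize import minimize
a=np.linspace(0,2*np.pi,40,endpoint=False)
def ring(d,z): return np.c_[d/2*np.cos(a),d/2*np.sin(a),0*a+z]
def box(lx,ly,z0,z1): return np.array([[sx*lx/2,sy*ly/2,z] for sx in(-1,1) for sy in(-1,1) for z in(z0,z1)])
def slab(L,W,z0,z1):
    r=ring(W,0); r[:,1]+=np.sign(r[:,1])*(L-W)/2
    return np.vstack([r+[0,0,z0],r+[0,0,z1]])
# lists of convex parts; origin at foot centre
M={'tumbler_mid':[np.vstack([ring(58,0),ring(66,72)])],
'cup_mid':[np.vstack([ring(40,0),ring(60,55),ring(60,40)])],
'controller_mid':[slab(110,46,0,24)],
'tall_figure_mid':[np.vstack([ring(42,0),ring(42,8)]),np.vstack([ring(30,8),ring(30,51)]),np.vstack([ring(15,51),ring(27,65),ring(15,80)])],
'short_figure_mid':[np.vstack([ring(36,0),ring(36,7)]),np.vstack([ring(22,7),ring(22,32)]),np.vstack([ring(12,32),ring(20,41),ring(12,50)])],
'jar_mid':[np.vstack([ring(54,0),ring(54,70)])],
'coaster_top':[np.vstack([ring(100,0),ring(100,5)])],
'case_top':[box(90,90,0,120)],
'riser_top':[box(130,220,55,60)]}
def proj(s,P): return cv2.projectPoints(np.asarray(P,float).reshape(-1,3),s["rvec"],s["tvec"],s["K"],None)[0].reshape(-1,2)
def world(s,uv,z):
    R=cv2.Rodrigues(s["rvec"])[0];c=-R.T@np.ravel(s["tvec"])
    d=R.T@np.linalg.inv(s["K"])@np.array([uv[0],uv[1],1.]);return c+d*(z-c[2])/d[2]
def place(P,x,y,yaw,z0):
    c,n=np.cos(yaw),np.sin(yaw);P=P/1000.
    return np.c_[c*P[:,0]-n*P[:,1]+x,n*P[:,0]+c*P[:,1]+y,P[:,2]+z0]
def render(s,name,p,z0,S=4):
    m=np.zeros((420*S,560*S),np.uint8)
    for part in M[name]:
        h=cv2.convexHull(proj(s,place(part,p[0],p[1],p[2],z0)).astype(np.float32)).reshape(-1,2)
        cv2.fillConvexPoly(m,np.round((h+.5)*S-.5).astype(np.int32),1)
    return cv2.resize(m.astype(np.float32),(560,420),interpolation=cv2.INTER_AREA)
def fit(shots,masks,name,p0,z0,yaw=False):
    def cost(v):
        p=[v[0],v[1],v[2]*.3 if yaw else 0];c=0   # v[2] scaled
        for s,m in zip(shots,masks):
            r=render(s,name,p,z0);c+=1-np.minimum(r,m).sum()/np.maximum(r,m).sum()
        return c/len(shots)
    best=None
    for y0 in ([p0[2],p0[2]+.25,p0[2]-.25] if yaw else [0]):
        v0=np.array([p0[0],p0[1],y0/.3]) if yaw else np.array(p0[:2])
        sim=np.vstack([v0]+[v0+np.eye(len(v0))[i]*(.01 if i<2 else .3) for i in range(len(v0))])
        r=minimize(cost,v0,method='Nelder-Mead',options=dict(initial_simplex=sim,xatol=2e-4,fatol=1e-4))
        if best is None or r.fun<best.fun: best=r
    v=best.x
    return v[0],v[1],(v[2]*.3 if yaw else 0),1-best.fun
E
python3 - <<'E'
from h import *
S=[snapshot("scene"),snapshot("top")]
import pickle
out={}
for n in M:
    for s,c in zip(S,("scene","top")):
        for d in trace(s,n):
            out.setdefault((n,c),[]).append(d); print(n,c,round(d["confidence"],2),np.round(d["rect"]),d["mask"].sum())
pickle.dump((S,out),open("t0.pkl","wb"))
E
```

```text
tumbler_mid scene 0.81 [333. 217. 368. 258.] 1066
tumbler_mid top 0.8 [204. 250. 240. 279.] 704
cup_mid scene 0.7 [302. 195. 329. 231.] 749
cup_mid top 0.73 [266. 274. 290. 317.] 619
controller_mid scene 0.65 [162. 160. 188. 191.] 438
controller_mid scene 0.51 [137. 181. 156. 200.] 234
controller_mid top 0.92 [440. 205. 474. 224.] 456
controller_mid top 0.73 [439. 253. 485. 277.] 889
tall_figure_mid scene 0.78 [124. 198. 137. 232.] 406
tall_figure_mid scene 0.71 [160. 196. 176. 228.] 407
tall_figure_mid top 0.62 [417. 157. 436. 182.] 289
short_figure_mid scene 0.8 [352. 307. 370. 333.] 319
short_figure_mid scene 0.73 [188. 147. 236. 207.] 2541
short_figure_mid top 0.65 [170. 185. 186. 199.] 174
jar_mid scene 0.79 [446. 266. 481. 310.] 1095
jar_mid top 0.58 [103. 253. 133. 278.] 579
coaster_top scene 0.66 [332. 247. 370. 269.] 492
coaster_top top 0.84 [204. 241. 246. 284.] 625
coaster_top top 0.6 [172. 188. 188. 199.] 187
case_top scene 0.85 [187. 151. 237. 206.] 2476
case_top top 0.65 [373. 233. 431. 280.] 2216
case_top top 0.19 [391. 185. 412. 202.] 274
riser_top scene 0.22 [351. 306. 370. 329.] 324
riser_top top 0.61 [262. 151. 357. 216.] 5260
```

```bash
python3 - <<'E'
from h import *
import pickle
S,out=pickle.load(open("t0.pkl","rb"));sc,tp=S
def m(n,c,i): return out[(n,c)][i]["mask"].astype(np.float32)
res={}
def go(n,ms,z0,yaw=None):
    sh=[sc if c=="scene" else tp for c,_ in ms]; mk=[x for _,x in ms]
    u=np.argwhere(mk[-1]>0).mean(0)[::-1]
    w=world(sh[-1],u,z0+M[n][0][:,2].max()/2000)
    r=fit(sh,mk,n,(w[0],w[1],yaw or 0),z0,yaw is not None)
    print(n,[c for c,_ in ms],np.round(r,4)); return r
for n,i,j in [('tumbler_mid',0,0),('jar_mid',0,0),('short_figure_mid',0,0),('cup_mid',0,0)]:
    z0=.005 if n[0]=='t' else 0
    a1=("scene",m(n,"scene",i));b1=("top",m(n,"top",j))
    res[n]=go(n,[a1,b1],z0);go(n,[a1],z0);go(n,[b1],z0)
n='tall_figure_mid';res[n]=go(n,[("scene",m(n,"scene",1)),("top",m("case_top","top",1))],0);go(n,[("scene",m(n,"scene",1))],0)
n='controller_mid'
for w in (["scene","top"],["top"]): r=go(n,[(c,m(n,c,0 if c=="scene" else 1)) for c in w],0,0.);res.setdefault(n,r)
n='case_top'
for w in (["scene","top"],["top"],["scene"]): r=go(n,[(c,m(n,c,0)) for c in w],0,0.);res.setdefault(n,r)
# coaster
g=m('coaster_top','top',0);t=m('tumbler_mid','top',0);go('coaster_top',[("top",np.maximum(g,t))],0)
hsv=cv2.cvtColor(tp["pixels"],cv2.COLOR_RGB2HSV)
# dark circle
d=((tp["pixels"].max(2)<60)).astype(np.uint8);d[:235]=0;d[290:]=0;d[:,:198]=0;d[:,250:]=0
h=cv2.convexHull(np.argwhere(d>0)[:,::-1].astype(np.int32));mm=np.zeros((420,560),np.uint8);cv2.fillConvexPoly(mm,h,1)
print(mm.sum(),cv2.boundingRect(h));res['coaster_top']=go('coaster_top',[("top",mm.astype(np.float32))],0)
# riser
px=tp["pixels"].astype(int);pl=((hsv[...,1]<40)&(hsv[...,2]>140)).astype(np.uint8);pl[:140]=0;pl[225:]=0;pl[:,:250]=0;pl[:,370:]=0
k,l,stt,_=cv2.connectedComponentsWithStats(pl);i=1+stt[1:,4].argmax();h=cv2.convexHull(np.argwhere(l==i)[:,::-1].astype(np.int32))
mm=np.zeros((420,560),np.uint8);cv2.fillConvexPoly(mm,h,1);print(mm.sum(),stt[i])
res['riser_top']=go('riser_top',[("top",mm.astype(np.float32))],0,0.)
pickle.dump(res,open("res.pkl","wb"))
for s,nm in((sc,"s"),(tp,"t")):
    im=cv2.resize(cv2.cvtColor(s["pixels"],cv2.COLOR_RGB2BGR),None,fx=3,fy=3,interpolation=cv2.INTER_CUBIC)
    for n,r in res.items():
        for part in M[n]:
            hh=cv2.convexHull(proj(s,place(part,r[0],r[1],r[2],.005 if n[:2]=='tu' else 0)).astype(np.float32))
            cv2.polylines(im,[np.round((hh+.5)*3).astype(int)],True,(255,0,255),1)
    if nm=="s": im=im[100*3:350*3,120*3:500*3]
    else: im=im[140*3:320*3,95*3:495*3]
    cv2.imwrite(f"pics/fit0{nm}.png",cv2.resize(im,(800,int(800*im.shape[0]/im.shape[1])),interpolation=cv2.INTER_AREA))
E
```

```text
tumbler_mid ['scene', 'top'] [0.4849 0.1526 0.     0.9522]
tumbler_mid ['scene'] [0.4855 0.1536 0.     0.9572]
tumbler_mid ['top'] [0.4849 0.1525 0.     0.9554]
jar_mid ['scene', 'top'] [0.4751 0.4042 0.     0.8797]
jar_mid ['scene'] [0.4744 0.4039 0.     0.9193]
jar_mid ['top'] [0.4744 0.4005 0.     0.8458]
short_figure_mid ['scene', 'top'] [0.6569 0.2754 0.     0.8755]
short_figure_mid ['scene'] [0.6556 0.2752 0.     0.8538]
short_figure_mid ['top'] [0.6568 0.2754 0.     0.9041]
cup_mid ['scene', 'top'] [0.4263 0.0253 0.     0.8185]
cup_mid ['scene'] [0.4361 0.031  0.     0.7948]
cup_mid ['top'] [0.4261 0.0251 0.     0.8644]
tall_figure_mid ['scene', 'top'] [ 0.6569 -0.2641  0.      0.9081]
tall_figure_mid ['scene'] [ 0.6571 -0.264   0.      0.9256]
controller_mid ['scene', 'top'] [ 0.4875 -0.4052 -0.2535  0.8927]
controller_mid ['top'] [ 0.4867 -0.4044 -0.2297  0.9217]
case_top ['scene', 'top'] [ 0.4992 -0.2496  0.1613  0.9644]
case_top ['top'] [ 0.4989 -0.2495  0.1694  0.9629]
case_top ['scene'] [ 0.501  -0.2482  0.1591  0.969 ]
coaster_top ['top'] [0.4867 0.1605 0.     0.958 ]
1322 (202, 242, 41, 41)
coaster_top ['top'] [0.4879 0.1614 0.     0.9612]
5213 [ 260  152   97   60 4850]
riser_top ['top'] [ 0.6762 -0.0442 -0.0557  0.9852]
```

View pics/fit0s.png

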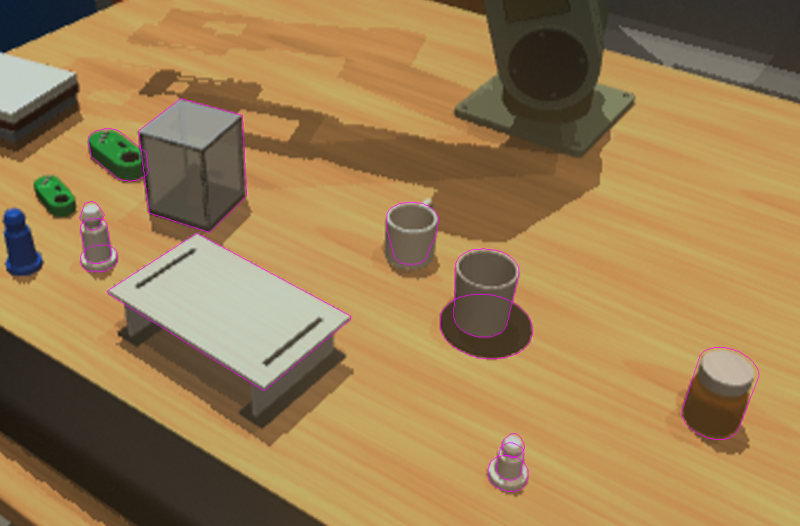

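View pics/fit0t.png

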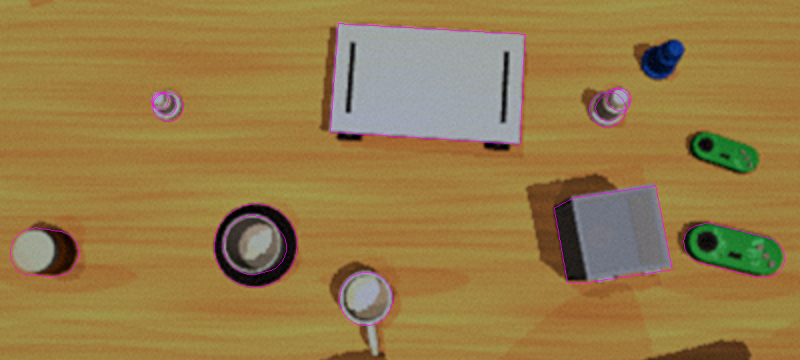

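```bash
cat > p.py <<'E'
import sys
from station import env
import numpy as np
from scipy.spatial.transform import Rotation as Ro
# p.py x y z yaw : tool-frame shift (mm) and rotvec to target
st=env.read_state()
R=Ro.from_euler('xyz',st['tcp_rot'],degrees=True)
print('t',round(st['time_s'],2),'pos',np.round(st['position'],4),'rot',np.round(st['tcp_rot'],2),'F',np.round(st['ft_force'],1),'w',round(st['width']*91,1),'q',np.round(st['q'],1))
if len(sys.argv)>1:
    v=list(map(float,sys.argv[1:]))
    d=R.inv().apply(np.array(v[:3])-st['position'])*1000
    r=(R.inv()*Ro.from_euler('xyz',[180,0,v[3]],degrees=True)).as_rotvec()
    print('shift',np.round(d,1),'dist',round(np.linalg.norm(d)),'rows',np.ceil(max(np.linalg.norm(d)/41.7,np.degrees(np.linalg.norm(r))/7.16)),'rotvec',np.round(r,3))
E
python3 p.py 0.485 0.1526 0.2 99.3
```

```text
t 1.1 pos [ 0.1992 -0.5394  0.225 ] rot [179.99   0.    20.27] F [-0.1 -0.1  0. ] w 91.6 q [-70.9  18.3  89.6  -0.   72.   -1.1]
shift [ 507.8 -550.2   24.9] dist 749 rows 18.0 rotvec [ 0.     0.    -1.379]
```

Emit:
servo_tool:
  motion:
    - [-1, 20, -22, 0, 0, 0, -0.06]
    - [-1, 47, -51, 0, 0, 0, -0.14]
    - [-1, 74, -80, 0, 0, 0, -0.22]
    - [-1, 101, -109, 0, 0, 0, -0.3]
    - [-1, 128, -138, 0, 0, 0, -0.38]
  force: 25

```text
time_s: 1.52
position: [0.2717, -0.364, 0.225]
tcp_rot: [180.0, -0.0, 42.2]
ft_force: [1.8, -0.2, 1.0]
width: 1.004
```

```bash
python3 p.py 0.485 0.1526 0.2 99.3
```

```text
t 1.52 pos [ 0.2717 -0.364   0.225 ] rot [ 1.7998e+02 -1.0000e-02  4.2210e+01] F [ 1.8 -0.2  1. ] w 91.4 q [-54.7   7.4 104.3   0.   68.3  -6.9]
shift [ 505.  -239.3   25. ] dist 559 rows 14.0 rotvec [ 0.     0.    -0.996]
```

Emit:
servo_tool:
  motion:
    - [-1, 36, -17, 2, 0, 0, -0.08]
    - [-1, 72, -34, 4, 0, 0, -0.16]
    - [-1, 108, -51, 5, 0, 0, -0.25]
    - [-1, 144, -68, 6, 0, 0, -0.34]
    - [-1, 180, -85, 8, 0, 0, -0.43]

```text
time_s: 1.93
position: [0.3483, -0.1784, 0.2174]
tcp_rot: [179.9, 0.0, 67.1]
ft_force: [1.3, 0.1, -0.2]
width: 0.999
```

```bash
python3 p.py 0.485 0.1526 0.15 99.3
```

```text
t 1.93 pos [ 0.3483 -0.1784  0.2174] rot [179.89   0.    67.07] F [ 1.3  0.1 -0.2] w 90.9 q [-28.8   1.8 111.8   0.   66.3  -5.9]
shift [358.1  -3.2  67.3] dist 364 rows 9.0 rotvec [ 0.002  0.001 -0.563]
```

Emit:
servo_tool:
  motion:
    - [-1, 38, 0, 2, 0, 0, -0.08]
    - [-1, 77, -1, 4, 0, 0, -0.16]
    - [-1, 116, -1, 6, 0, 0, -0.25]
    - [-1, 155, -1, 10, 0, 0, -0.34]
    - [-1, 194, -2, 15, 0, 0, -0.43]

```text
time_s: 2.35
position: [0.4228, 0.003, 0.2028]
tcp_rot: [179.8, 0.1, 92.0]
ft_force: [0.8, -0.9, -0.1]
width: 1.003
```

```bash
python3 p.py 0.485 0.1526 0.13 99.3
```

```text
t 2.35 pos [0.4228 0.003  0.2028] rot [1.798e+02 6.000e-02 9.198e+01] F [ 0.8 -0.9 -0.1] w 91.3 q [-1.10e+00  5.40e+00  1.10e+02 -1.00e-01  6.43e+01 -3.10e+00]
shift [147.4  67.   72.9] dist 178 rows 5.0 rotvec [ 0.003  0.001 -0.128]
```

Emit:
servo_tool:
  motion:
    - [-1, 36, 16, 15, 0, 0, -0.03]
    - [-1, 72, 33, 30, 0, 0, -0.06]
    - [-1, 108, 49, 45, 0, 0, -0.1]
    - [-1, 140, 63, 60, 0, 0, -0.128]
    - [-1, 147, 67, 73, 0.002, 0, -0.128]

```text
time_s: 2.77
position: [0.487, 0.1571, 0.129]
tcp_rot: [179.8, -0.0, 99.6]
ft_force: [-0.4, -0.5, 0.0]
width: 0.995
```

```bash
python3 p.py 0.485 0.1526 0.045 99.3
```

```text
t 2.77 pos [0.487  0.1571 0.129 ] rot [ 1.7976e+02 -3.0000e-02  9.9570e+01] F [-0.4 -0.5  0. ] w 90.6 q [ 16.6  17.4 106.2   0.   56.2   7. ]
shift [-4.2 -3.1 84. ] dist 84 rows 3.0 rotvec [ 0.004 -0.001  0.005]
```

Emit:
servo_tool:
  motion:
    - [-1, -3, -2, 5, 0.004, 0, 0.005]
    - [-1, -4, -3, 30, 0.004, 0, 0.005]
    - [-1, -4, -3, 55, 0.004, 0, 0.005]
    - [-1, -4, -3, 78, 0.004, 0, 0.005]
    - [-1, -4, -3, 84, 0.004, 0, 0.005]

```text
time_s: 3.18
position: [0.4826, 0.1511, 0.0425]
tcp_rot: [-179.7, 0.0, 99.2]
ft_force: [0.1, 0.3, 0.9]
width: 1.003
```

```bash
python3 p.py 0.485 0.1526 0.045 99.3
```

```text
t 3.18 pos [0.4826 0.1511 0.0425] rot [-1.7965e+02  2.0000e-02  9.9230e+01] F [0.1 0.3 0.9] w 91.2 q [ 16.1  23.4 112.4   0.   44.6   6.8]
shift [ 1.1  2.6 -2.5] dist 4 rows 1.0 rotvec [-0.006  0.    -0.001]
```

Emit:
servo_tool:
  motion:
    - [-1, 1, 2, -2, -0.006, 0, 0]
    - [0.2, 1, 2, -2, -0.006, 0, 0]
    - [0.6, 1, 2, -2, -0.006, 0, 0]
    - [1, 1, 2, -2, -0.006, 0, 0]
    - [1, 1, 2, -2, -0.006, 0, 0]
  force: 25

```text
time_s: 3.6
position: [0.4856, 0.1526, 0.0458]
tcp_rot: [179.8, 0.0, 99.2]
ft_force: [1.9, 0.5, 0.2]
width: 0.742
```

```bash
python3 p.py 0.485 0.1526 0.045 99.3
```

```text
t 3.6 pos [0.4856 0.1526 0.0458] rot [179.8    0.    99.23] F [1.9 0.5 0.2] w 67.5 q [ 16.2  23.1 112.2  -0.   44.5   7. ]
shift [ 0.1 -0.6  0.8] dist 1 rows 1.0 rotvec [ 0.003  0.    -0.001]
```

Wait for the grip to settle, then lift.

Emit:
servo_tool:
  motion:
    - [1, 0, 0, 0, 0, 0, 0]
    - [1, 0, 0, 0, 0, 0, 0]
    - [1, 0, 0, 0, 0, 0, 0]
    - [1, 0, 0, -15, 0, 0, 0]
    - [1, 0, 0, -40, 0, 0, 0]

```text
time_s: 4.02
position: [0.483, 0.1519, 0.0838]
tcp_rot: [-179.8, 0.1, 99.2]
ft_force: [0.4, -0.3, -1.3]
width: 0.707
```

```bash
python3 p.py 0.482 -0.1426 0.16 99.3; python3 p.py 0.482 -0.1426 0.042 99.3
```

```text
t 4.02 pos [0.483  0.1519 0.0838] rot [-1.7978e+02  5.0000e-02  9.9230e+01] F [ 0.4 -0.3 -1.3] w 64.4 q [ 16.2  20.2 109.8  -0.   50.2   7. ]
shift [-290.6  -48.5  -75.7] dist 304 rows 8.0 rotvec [-0.004  0.001 -0.001]
t 4.02 pos [0.483  0.1519 0.0838] rot [-1.7978e+02  5.0000e-02  9.9230e+01] F [ 0.4 -0.3 -1.3] w 64.4 q [ 16.2  20.2 109.8  -0.   50.2   7. ]
shift [-290.5  -48.    42.3] dist 297 rows 8.0 rotvec [-0.004  0.001 -0.001]
```

Emit:
servo_tool:
  motion:
    - [1, 0, 0, -30, 0, 0, 0]
    - [1, -20, -3, -55, 0, 0, 0]
    - [1, -55, -9, -65, 0, 0, 0]
    - [1, -93, -15, -65, 0, 0, 0]
    - [1, -132, -22, -65, 0, 0, 0]

```text
time_s: 4.43
position: [0.4829, 0.0173, 0.15]
tcp_rot: [-179.9, 0.1, 99.4]
ft_force: [0.2, 0.2, -1.6]
width: 0.707
```

Emit:
servo_tool:
  motion:
    - [1, -36, -6, 0, 0, 0, 0]
    - [1, -70, -12, 0, 0, 0, 0]
    - [1, -104, -17, 0, 0, 0, 0]
    - [1, -135, -22, 0, 0, 0, 0]
    - [1, -153, -25, 5, 0, 0, 0]

```text
time_s: 4.85
position: [0.4832, -0.1408, 0.1458]
tcp_rot: [-180.0, 0.2, 99.2]
ft_force: [-0.1, 0.5, -1.8]
width: 0.708
```

```bash
python3 p.py 0.482 -0.1426 0.0415 99.3
```

```text
t 4.85 pos [ 0.4832 -0.1408  0.1458] rot [-1.7997e+02  1.7000e-01  9.9240e+01] F [-0.1  0.5 -1.8] w 64.4 q [-17.4  15.7 105.8  -0.2  58.4 -26.6]
shift [ -1.3  -1.4 104.3] dist 104 rows 3.0 rotvec [-0.001  0.003 -0.001]
```

Emit:
servo_tool:
  motion:
    - [1, -1, -1, 20, 0, 0.003, 0]
    - [1, -1, -1, 50, 0, 0.003, 0]
    - [1, -1, -1, 80, 0, 0.003, 0]
    - [1, -1, -1, 95, 0, 0.003, 0]
    - [1, -1, -1, 100, 0, 0.003, 0]

```text
time_s: 5.27
position: [0.4799, -0.1416, 0.0429]
tcp_rot: [-179.6, -0.2, 99.2]
ft_force: [0.3, -0.5, -1.6]
width: 0.709
```

```bash
python3 p.py 0.482 -0.1426 0.0405 99.3
```

```text
t 5.27 pos [ 0.4799 -0.1416  0.0429] rot [-179.63   -0.18   99.22] F [ 0.3 -0.5 -1.6] w 64.5 q [-17.7  23.  113.   -0.   44.4 -27. ]
shift [-1.3  1.9  2.4] dist 3 rows 1.0 rotvec [-0.007 -0.003 -0.001]
```

Emit:
servo_tool:
  motion:
    - [1, -1, 2, 1, -0.005, -0.003, 0]
    - [1, -1, 2, 2, -0.005, -0.003, 0]
    - [1, -1, 2, 3, -0.005, -0.003, 0]
    - [1, -1, 2, 3, -0.005, -0.003, 0]
    - [1, -1, 2, 3, -0.005, -0.003, 0]

```text
time_s: 5.68
position: [0.4828, -0.1424, 0.0408]
tcp_rot: [180.0, 0.1, 99.2]
ft_force: [-0.5, 0.7, -1.4]
width: 0.705
```

```bash
python3 p.py 0.482 -0.1426 0.0405 99.3
```

```text
t 5.68 pos [ 0.4828 -0.1424  0.0408] rot [1.7997e+02 5.0000e-02 9.9230e+01] F [-0.5  0.7 -1.4] w 64.1 q [-1.770e+01  2.320e+01  1.131e+02 -1.000e-01  4.370e+01 -2.690e+01]
shift [-0.1 -0.8  0.3] dist 1 rows 1.0 rotvec [ 0.     0.001 -0.001]
```

Emit:
servo_tool:
  motion:
    - [1, 0, 0, 1, 0, 0, 0]
    - [1, 0, 0, 1.5, 0, 0, 0]
    - [1, 0, 0, 2, 0, 0, 0]
    - [1, 0, 0, 2, 0, 0, 0]
    - [1, 0, 0, 2, 0, 0, 0]

```text
time_s: 6.1
position: [0.483, -0.1424, 0.0405]
tcp_rot: [179.9, 0.1, 99.2]
ft_force: [-3.4, 1.0, 11.7]
width: 0.708
```

Table contact (11.7 N). Open and lift.

Emit:
servo_tool:
  motion:
    - [0.4, 0, 0, 0, 0, 0, 0]
    - [-0.3, 0, 0, 0, 0, 0, 0]
    - [-1, 0, 0, 0, 0, 0, 0]
    - [-1, 0, 0, 0, 0, 0, 0]
    - [-1, 0, 0, 0, 0, 0, 0]

```text
time_s: 6.52
position: [0.4832, -0.1425, 0.0406]
tcp_rot: [179.9, 0.1, 99.2]
ft_force: [0.0, -0.4, 0.4]
width: 0.898
```

Emit:
servo_tool:
  motion:
    - [-1, 0, 0, -15, 0, 0, 0]
    - [-1, 0, 0, -40, 0, 0, 0]
    - [-1, 0, 0, -75, 0, 0, 0]
    - [-1, 0, 0, -110, 0, 0, 0]
    - [-1, 0, 0, -130, 0, 0, 0]

```text
time_s: 6.93
position: [0.4844, -0.1428, 0.1741]
tcp_rot: [179.6, 0.2, 99.2]
ft_force: [0.8, -0.7, 0.3]
width: 1.0
```

```bash
cat > look.py <<'E'
import sys
from h import *
tag=sys.argv[1];S=[snapshot("scene"),snapshot("top")]
for s,n in zip(S,"st"):
    cv2.imwrite(f"pics/{tag}{n}.png",cv2.cvtColor(s["pixels"],cv2.COLOR_RGB2BGR))
# args: name,x,y,z0
for a_ in sys.argv[2:]:
    n,x,y,z0=a_.split(',');x,y,z0=float(x),float(y),float(z0)
    for s,c in zip(S,("scene","top")):
        for d in trace(s,n):
            w=world(s,np.argwhere(d["mask"])[:,::-1].mean(0),z0+M[n][0][:,2].max()/2000)
            if np.hypot(w[0]-x,w[1]-y)>.07: continue
            r=fit([s],[d["mask"].astype(np.float32)],n,(x,y,-0.05),z0,n[:3]=='con')
            print(n,c,round(d["confidence"],2),np.round(r,4))
E
python3 look.py a tumbler_mid,.482,-.1426,0 cup_mid,.426,.025,0 ; python3 p.py .426 .025 .15 11
```

```text
tumbler_mid scene 0.77 [ 0.4838 -0.1426  0.      0.9654]
cup_mid scene 0.92 [0.4315 0.0281 0.     0.8541]
cup_mid top 0.96 [0.4257 0.0242 0.     0.8444]
t 7.23 pos [ 0.4819 -0.142   0.169 ] rot [-1.7993e+02  1.0000e-02  9.9240e+01] F [-0.7  1.4 -0.1] w 90.9 q [-17.7  14.4 103.9  -0.   61.8 -26.9]
shift [173.8 -28.4  19. ] dist 177 rows 13.0 rotvec [-1.00e-03  1.00e-03  1.54e+00]
```

View pics/at.png

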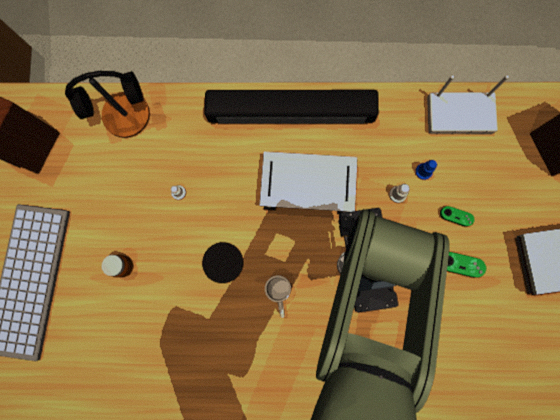

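```bash
python3 - <<'E'
from h import *
s=snapshot("top");c=snapshot("scene");g=s["pixels"].max(2)
d=(g<70).astype(np.uint8);k,l,st,ce=cv2.connectedComponentsWithStats(d);i=l[262,222];print(st[i],ce[i])
print(fit([s],[(l==i).astype(np.float32)],'coaster_top',(.488,.161,0),0))
for t in trace(c,'coaster_top'): print(t['confidence'],t['rect'],fit([c],[t['mask'].astype(np.float32)],'coaster_top',(.488,.161,0),0))
cv2.imwrite("pics/cup1.png",cv2.resize(cv2.cvtColor(s["pixels"],cv2.COLOR_RGB2BGR)[265:325,245:315],None,fx=8,fy=8,interpolation=cv2.INTER_CUBIC))
for x,y in((.4257,.0242),):
  print(proj(s,[[x,y,.055]]))
E
```

```text
[ 202  242   42   41 1302] [222.33102919 262.35099846]
(np.float64(0.4878889938369393), np.float64(0.16045200594142087), 0, np.float64(0.9473804235458374))
0.97 [328.3, 241.9, 371.8, 269.6] (np.float64(0.4865796356201172), np.float64(0.1613869247436524), 0, np.float64(0.9481123685836792))
[[277.85147255 289.07729037]]
```

View pics/cup1.png

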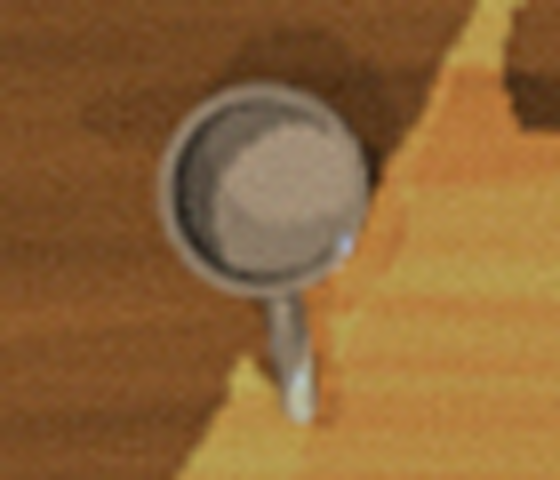

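Emit:
servo_tool:
  motion:
    - [-1, 20, -3, 0, 0, 0, 0.1]
    - [-1, 50, -8, 0, 0, 0, 0.22]
    - [-1, 80, -13, 0, 0, 0, 0.34]
    - [-1, 110, -18, 0, 0, 0, 0.46]
    - [-1, 135, -22, 0, 0, 0, 0.58]

```text
time_s: 7.8
position: [0.4375, -0.0109, 0.1682]
tcp_rot: [-179.8, 0.1, 65.7]
ft_force: [-0.3, -0.7, 0.4]
width: 1.0
```

```bash
python3 p.py .428 .025 .13 10
```

```text
t 7.8 pos [ 0.4375 -0.0109  0.1682] rot [-1.7983e+02  7.0000e-02  6.5660e+01] F [-0.3 -0.7  0.4] w 91.0 q [ -2.9   8.9 111.4  -0.   59.9  21.4]
shift [ 28.9 -23.3  38.3] dist 53 rows 8.0 rotvec [-0.002  0.003  0.971]
```

Emit:
servo_tool:
  motion:
    - [-1, 6, -5, 5, 0, 0, 0.12]
    - [-1, 12, -10, 12, 0, 0, 0.24]
    - [-1, 18, -15, 20, 0, 0, 0.36]
    - [-1, 24, -19, 30, 0, 0, 0.48]
    - [-1, 29, -23, 40, 0, 0, 0.6]

```text
time_s: 8.22
position: [0.428, 0.0255, 0.1274]
tcp_rot: [-179.9, 0.2, 31.0]
ft_force: [0.2, -0.3, 0.6]
width: 0.997
```

Emit:
servo_tool:
  motion:
    - [-1, 0, 0, 5, 0, 0, 0.12]
    - [-1, 0, 0, 12, 0, 0, 0.24]
    - [-1, 0, 0, 20, 0, 0, 0.36]
    - [-1, 0, 0, 25, 0, 0, 0.37]
    - [-1, 0, 0, 25, 0, 0, 0.37]

```text
time_s: 8.63
position: [0.4268, 0.0255, 0.101]
tcp_rot: [-179.9, 0.4, 9.9]
ft_force: [0.1, 0.6, 0.9]
width: 1.002
```

```bash
python3 p.py .428 .025 .025 10
```

```text
t 8.63 pos [0.4268 0.0255 0.101 ] rot [-179.92    0.43    9.9 ] F [0.1 0.6 0.9] w 91.2 q [  1.9  12.8 118.1   0.   49.6  81.9]
shift [ 1.7  0.8 76. ] dist 76 rows 2.0 rotvec [-0.001  0.007 -0.002]
```

Emit:
servo_tool:
  motion:
    - [-1, 1, 1, 20, 0, 0.007, 0]
    - [-1, 2, 1, 45, 0, 0.007, 0]
    - [-1, 2, 1, 68, 0, 0.007, 0]
    - [-1, 2, 1, 76, 0, 0.007, 0]
    - [-1, 2, 1, 76, 0, 0.007, 0]

```text
time_s: 9.05
position: [0.4269, 0.0247, 0.0235]
tcp_rot: [-179.9, 0.3, 10.0]
ft_force: [0.7, 0.2, 0.2]
width: 1.0
```

Emit:
servo_tool:
  motion:
    - [0.2, 0, 0, 0, 0, 0, 0]
    - [0.6, 0, 0, 0, 0, 0, 0]
    - [1, 0, 0, 0, 0, 0, 0]
    - [1, 0, 0, 0, 0, 0, 0]
    - [1, 0, 0, 0, 0, 0, 0]
  force: 20

```text
time_s: 9.47
position: [0.4275, 0.0247, 0.0243]
tcp_rot: [-179.9, 0.2, 10.0]
ft_force: [0.3, 1.2, 1.1]
width: 0.667
```

```bash
python3 p.py .428 .025 .025 10
```

```text
t 9.47 pos [0.4275 0.0247 0.0243] rot [-179.9     0.18   10.  ] F [0.3 1.2 1.1] w 60.7 q [1.700e+00 1.970e+01 1.235e+02 1.000e-01 3.710e+01 8.160e+01]
shift [ 0.5 -0.2 -0.7] dist 1 rows 1.0 rotvec [-0.002  0.003 -0.   ]
```

Emit:
servo_tool:
  motion:
    - [1, 0, 0, 0, 0, 0, 0]
    - [1, 0, 0, 0, 0, 0, 0]
    - [1, 0, 0, -10, 0, 0, 0]
    - [1, 0, 0, -30, 0, 0, 0]
    - [1, 0, 0, -50, 0, 0, 0]

```text
time_s: 9.88
position: [0.4268, 0.0247, 0.0743]
tcp_rot: [-179.9, 0.3, 10.0]
ft_force: [0.7, 0.7, -0.7]
width: 0.639
```

```bash
python3 p.py .4873 .1609 .08 10; python3 look.py b cup_mid,.4275,.025,.05
```

```text
t 9.88 pos [0.4268 0.0247 0.0743] rot [-179.88    0.32   10.01] F [ 0.7  0.7 -0.7] w 58.2 q [1.700e+00 1.500e+01 1.201e+02 1.000e-01 4.530e+01 8.160e+01]
shift [  83.2 -123.7   -5.9] dist 149 rows 4.0 rotvec [-0.002  0.006  0.   ]
cup_mid scene 0.98 [0.4317 0.0248 0.     0.864 ]
```

View pics/bs.png

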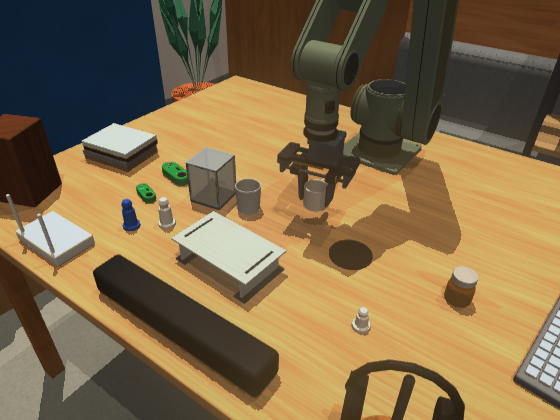

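Emit:
servo_tool:
  motion:
    - [1, 15, -22, 0, 0, 0, 0]
    - [1, 36, -53, 0, 0, 0, 0]
    - [1, 57, -85, 0, 0, 0, 0]
    - [1, 75, -111, 0, 0, 0, 0]
    - [1, 82, -123, 0, 0, 0, 0]

```text
time_s: 10.5
position: [0.4883, 0.1631, 0.0729]
tcp_rot: [-179.9, 0.1, 10.1]
ft_force: [0.2, 0.5, -1.4]
width: 0.641
```

```bash
python3 p.py .487 .161 .0305 10
```

```text
t 10.5 pos [0.4883 0.1631 0.0729] rot [-1.7986e+02  1.3000e-01  1.0120e+01] F [ 0.2  0.5 -1.4] w 58.3 q [ 17.1  21.6 109.5   0.2  49.   96.8]
shift [-1.6  2.  42.4] dist 42 rows 2.0 rotvec [-0.002  0.002  0.002]
```

Emit:
servo_tool:
  motion:
    - [1, -1, 1, 10, 0, 0, 0]
    - [1, -1, 2, 24, 0, 0, 0]
    - [1, -1, 2, 36, 0, 0, 0]
    - [1, -1, 2, 41, 0, 0, 0]
    - [1, -1, 2, 41, 0, 0, 0]

```text
time_s: 10.92
position: [0.4859, 0.1603, 0.0302]
tcp_rot: [-179.9, 0.4, 10.1]
ft_force: [0.5, -0.1, -1.2]
width: 0.64
```

Emit:
servo_tool:
  motion:
    - [1, 0, 0, 0, 0, 0, 0]
    - [1, 0, 0, 1, 0, 0, 0]
    - [1, 0, 0, 1, 0, 0, 0]
    - [1, 0, 0, 1, 0, 0, 0]
    - [1, 0, 0, 1, 0, 0, 0]

```text
time_s: 11.33
position: [0.4861, 0.1603, 0.0295]
tcp_rot: [-179.9, 0.4, 10.1]
ft_force: [-0.0, 0.3, -0.4]
width: 0.646
```

```bash
python3 p.py .487 .161 .03 10
```

```text
t 11.33 pos [0.4861 0.1603 0.0295] rot [-179.9     0.35   10.11] F [-0.   0.3 -0.4] w 58.8 q [ 16.9  24.9 112.3   0.2  43.1  96.6]
shift [ 1.  -0.5 -0.5] dist 1 rows 1.0 rotvec [-0.002  0.006  0.002]
```

Emit:
servo_tool:
  motion:
    - [1, 1, 0, 1, 0, 0.006, 0]
    - [1, 1, 0, 1, 0, 0.006, 0]
    - [0.4, 1, 0, 1, 0, 0.006, 0]
    - [-0.4, 1, 0, 1, 0, 0.006, 0]
    - [-1, 1, 0, 1, 0, 0.006, 0]

```text
time_s: 11.75
position: [0.4874, 0.1606, 0.0285]
tcp_rot: [-179.9, -0.1, 10.1]
ft_force: [-0.0, 0.9, -0.2]
width: 0.742
```

Emit:
servo_tool:
  motion:
    - [-1, 0, 0, 0, 0, 0, 0]
    - [-1, 0, 0, 0, 0, 0, 0]
    - [-1, 0, 0, -15, 0, 0, 0]
    - [-1, 0, 0, -45, 0, 0, 0]
    - [-1, 0, 0, -80, 0, 0, 0]

```text
time_s: 12.17
position: [0.4859, 0.1599, 0.1076]
tcp_rot: [-179.9, 0.2, 10.1]
ft_force: [0.9, 0.7, 0.1]
width: 1.002
```

```bash
python3 p.py .657 -.264 .20 70;python3 p.py .657 -.264 .20 100; python3 - <<'E'
from h import *
s=snapshot("top")
t=max([d for d in trace(s,'tall_figure_mid') if d['rect'][0]>405 or 1],key=lambda d:d['confidence']);print(t['rect'])
M['b']=M['tall_figure_mid']
print(fit([s],[t['mask'].astype(np.float32)],'b',(.69,-.32,0),0))
E
```

```text
t 12.17 pos [0.4859 0.1599 0.1076] rot [-179.93    0.25   10.11] F [0.9 0.7 0.1] w 91.2 q [1.690e+01 1.890e+01 1.075e+02 1.000e-01 5.380e+01 9.670e+01]
shift [ 93.6 447.3 -93.4] dist 466 rows 12.0 rotvec [-0.003  0.003 -1.045]
t 12.17 pos [0.4859 0.1599 0.1076] rot [-179.93    0.25   10.11] F [0.9 0.7 0.1] w 91.2 q [1.690e+01 1.890e+01 1.075e+02 1.000e-01 5.380e+01 9.670e+01]
shift [ 93.6 447.3 -93.4] dist 466 rows 13.0 rotvec [-0.004  0.002 -1.569]
[390.8, 184.8, 409.2, 202.5]
(np.float64(0.6569621897488833), np.float64(-0.2645205841958523), 0, np.float64(0.9401536583900452))
```

Emit:
servo_tool:
  motion:
    - [-0.8, 4, 18, -20, 0, 0, -0.08]
    - [-0.6, 11, 54, -40, 0, 0, -0.19]
    - [-0.4, 18, 91, -55, 0, 0, -0.31]
    - [-0.3, 26, 129, -65, 0, 0, -0.43]
    - [-0.3, 34, 167, -70, 0, 0, -0.55]

```text
time_s: 12.68
position: [0.5528, 0.0047, 0.1838]
tcp_rot: [179.7, -0.8, 41.3]
ft_force: [1.1, 0.5, -0.8]
width: 0.668
```

```bash
python3 p.py .657 -.264 .17 100
```

```text
t 12.68 pos [0.5528 0.0047 0.1838] rot [179.73  -0.79  41.27] F [ 1.1  0.5 -0.8] w 60.8 q [-0.9 17.6 96.9  0.4 64.7 47.7]
shift [-99.1 270.6  13.7] dist 288 rows 9.0 rotvec [ 0.011 -0.01  -1.025]
```

Emit:
servo_tool:
  motion:
    - [-0.3, -13, 36, 0, 0, 0, -0.12]
    - [-0.3, -26, 72, 0, 0, 0, -0.24]
    - [-0.3, -39, 108, 0, 0.005, -0.005, -0.36]
    - [-0.3, -52, 143, 0, 0.01, -0.01, -0.48]
    - [-0.3, -64, 176, 0, 0.01, -0.01, -0.6]

```text
time_s: 13.1
position: [0.6212, -0.1721, 0.1827]
tcp_rot: [-179.9, -0.1, 76.0]
ft_force: [0.2, -0.2, 0.2]
width: 0.649
```

```bash
python3 p.py .657 -.264 .14 100
```

```text
t 13.1 pos [ 0.6212 -0.1721  0.1827] rot [-1.7991e+02 -1.2000e-01  7.5950e+01] F [ 0.2 -0.2  0.2] w 59.1 q [-16.6  26.2  83.5   0.1  70.4  -2.6]
shift [-80.6  57.1  42.4] dist 107 rows 4.0 rotvec [-0.001 -0.002 -0.42 ]
```

Emit:
servo_tool:
  motion:
    - [-0.3, -22, 16, 5, 0, 0, -0.1]
    - [-0.3, -46, 33, 15, 0, 0, -0.2]
    - [-0.3, -67, 48, 27, 0, 0, -0.31]
    - [-0.3, -79, 56, 37, 0, 0, -0.42]
    - [-0.3, -80, 57, 42, 0, 0, -0.42]

```text
time_s: 13.52
position: [0.6566, -0.2661, 0.137]
tcp_rot: [-179.8, -0.2, 100.0]
ft_force: [-0.7, 0.7, -0.1]
width: 0.647
```

```bash
python3 p.py .657 -.264 .032 100
```

```text
t 13.52 pos [ 0.6566 -0.2661  0.137 ] rot [-179.8    -0.19   99.96] F [-0.7  0.7 -0.1] w 58.9 q [-23.   33.7  76.9   0.1  69.6 -33. ]
shift [  1.7   1.1 105. ] dist 105 rows 3.0 rotvec [-0.003 -0.003 -0.001]
```

Emit:
servo_tool:
  motion:
    - [-0.3, 1, 1, 10, -0.003, -0.003, 0]
    - [-0.3, 2, 1, 40, -0.003, -0.003, 0]
    - [-0.3, 2, 1, 75, -0.003, -0.003, 0]
    - [-0.3, 2, 1, 100, -0.003, -0.003, 0]
    - [-0.3, 2, 1, 105, -0.003, -0.003, 0]

```text
time_s: 13.93
position: [0.6532, -0.2611, 0.0264]
tcp_rot: [-179.5, -0.4, 99.8]
ft_force: [-0.9, 0.6, -0.0]
width: 0.649
```

Emit:
servo_tool:
  motion:
    - [-0.1, 0, 0, 0, 0, 0, 0]
    - [0.2, 0, 0, 0, 0, 0, 0]
    - [0.6, 0, 0, 0, 0, 0, 0]
    - [1, 0, 0, 0, 0, 0, 0]
    - [1, 0, 0, 0, 0, 0, 0]
  force: 15

```text
time_s: 14.35
position: [0.6545, -0.2615, 0.0284]
tcp_rot: [-179.7, -0.3, 99.8]
ft_force: [0.3, 0.6, 2.3]
width: 0.332
```

Emit:
servo_tool:
  motion:
    - [1, 0, 0, 0, 0, 0, 0]
    - [1, 0, 0, 0, 0, 0, 0]
    - [1, 0, 0, 0, 0, 0, 0]
    - [1, 0, 0, 0, 0, 0, 0]
    - [1, 0, 0, 0, 0, 0, 0]

```text
time_s: 14.77
position: [0.6543, -0.2615, 0.0285]
tcp_rot: [-179.6, -0.3, 99.8]
ft_force: [-0.4, 0.2, -1.4]
width: 0.336
```

```bash
python3 p.py .657 -.264 .032 100
```

```text
t 14.77 pos [ 0.6543 -0.2615  0.0285] rot [-179.65   -0.26   99.82] F [-0.4  0.2 -1.4] w 30.6 q [-22.7  38.8  84.2   0.   57.4 -32.6]
shift [-2.9  2.2 -3.6] dist 5 rows 1.0 rotvec [-0.006 -0.004 -0.003]
```

Emit:
servo_tool:
  motion:
    - [1, 0, 0, -10, 0, 0, 0]
    - [1, 0, 0, -40, 0, 0, 0]
    - [1, 0, 0, -80, 0, 0, 0]
    - [1, 0, 0, -120, 0, 0, 0]
    - [1, 0, 0, -160, 0, 0, 0]

```text
time_s: 15.18
position: [0.6551, -0.2619, 0.1907]
tcp_rot: [-179.6, -0.3, 99.8]
ft_force: [0.7, -0.2, -0.6]
width: 0.33
```

```bash
python3 p.py .499 -.2463 .2 99.8
```

```text
t 15.18 pos [ 0.6551 -0.2619  0.1907] rot [-179.63   -0.26   99.82] F [ 0.7 -0.2 -0.6] w 30.0 q [-22.7  31.6  72.8   0.   76.  -32.6]
shift [  42.  -151.2   -8.2] dist 157 rows 4.0 rotvec [-0.006 -0.005  0.   ]
```

Emit:
servo_tool:
  motion:
    - [1, 6, -20, -8, -0.006, -0.005, 0]
    - [1, 15, -55, -10, -0.006, -0.005, 0]
    - [1, 26, -92, -10, -0.006, -0.005, 0]
    - [1, 36, -128, -10, -0.006, -0.005, 0]
    - [1, 41, -149, -10, -0.006, -0.005, 0]

```text
time_s: 15.6
position: [0.4973, -0.2459, 0.2026]
tcp_rot: [-179.9, -0.0, 99.8]
ft_force: [-1.3, 0.0, -1.7]
width: 0.336
```

Emit:
servo_tool:
  motion:
    - [1, 0, 0, 0, 0, 0, 0]
    - [1, 0, 0, 0, 0, 0, 0]
    - [1, 0, 0, 0, 0, 0, 0]
    - [1, 0, 0, 0, 0, 0, 0]
    - [1, 0, 0, 0, 0, 0, 0]

```text
time_s: 16.02
position: [0.4986, -0.2461, 0.2024]
tcp_rot: [-179.9, -0.0, 99.8]
ft_force: [0.3, -0.0, -1.5]
width: 0.336
```

```bash
python3 p.py .499 -.2463 .151 99.8; python3 look.py c tall_figure_mid,.4995,-.2492,.17 tumbler_mid,.482,-.1426,0 cup_mid,.487,.161,.005
```

```text
t 16.02 pos [ 0.4986 -0.2461  0.2024] rot [-1.7989e+02 -2.0000e-02  9.9840e+01] F [ 0.3 -0.  -1.5] w 30.6 q [-27.4  17.5  94.1  -0.1  68.4 -37.2]
shift [-0.3  0.4 51.4] dist 51 rows 2.0 rotvec [-0.002 -0.     0.001]
tall_figure_mid scene 0.44 [ 0.4912 -0.2536  0.      0.3992]
tall_figure_mid top 0.59 [ 0.4955 -0.2396  0.      0.2777]
tumbler_mid scene 0.77 [ 0.4841 -0.1424  0.      0.9635]
tumbler_mid top 0.8 [ 0.4832 -0.1422  0.      0.9642]
cup_mid scene 0.88 [0.4955 0.1634 0.     0.8207]
cup_mid top 0.77 [0.4844 0.1574 0.     0.7838]
```

View pics/cs.png

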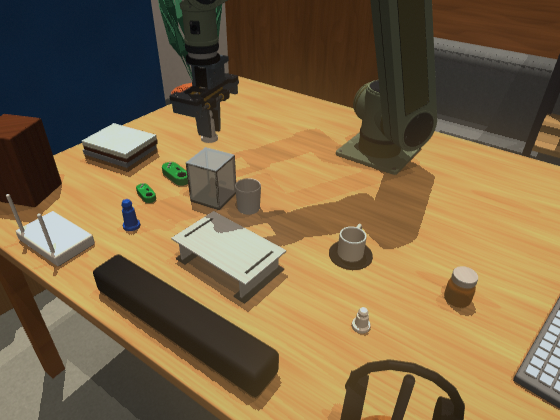

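Emit:
servo_tool:
  motion:
    - [1, 0, 0, 10, 0, 0, 0]
    - [1, 0, 0, 25, 0, 0, 0]
    - [1, 0, 0, 38, 0, 0, 0]
    - [1, 0, 0, 47, 0, 0, 0]
    - [1, 0, 0, 50, 0, 0, 0]

```text
time_s: 16.83
position: [0.4963, -0.2454, 0.1504]
tcp_rot: [-179.7, -0.2, 99.8]
ft_force: [-0.0, 0.1, -0.6]
width: 0.333
```

Emit:
servo_tool:
  motion:
    - [1, 0, 0, 1, 0, 0, 0]
    - [1, 0, 0, 2, 0, 0, 0]
    - [1, 0, 0, 2, 0, 0, 0]
    - [1, 0, 0, 2, 0, 0, 0]
    - [1, 0, 0, 2, 0, 0, 0]

```text
time_s: 17.25
position: [0.4966, -0.2456, 0.1489]
tcp_rot: [-179.8, -0.1, 99.8]
ft_force: [-0.4, -0.4, -0.9]
width: 0.333
```

```bash
python3 p.py .499 -.2463 .149 99.8; python3 - <<'E'
from h import *
for n in("scene","top"):
    s=snapshot(n);im=cv2.resize(cv2.cvtColor(s["pixels"],cv2.COLOR_RGB2BGR),None,fx=6,fy=6,interpolation=cv2.INTER_CUBIC)
    for nm,x,y,yaw,z in(('tall_figure_mid',.4995,-.2492,0,.12),('case_top',.4995,-.2492,.163,0)):
        for part in M[nm]:
            h=cv2.convexHull(proj(s,place(part,x,y,yaw,z)).astype(np.float32));cv2.polylines(im,[np.round((h+.5)*6).astype(int)],True,(255,0,255),1)
    x,y=proj(s,[[.4995,-.2492,.13]])[0].astype(int);cv2.imwrite(f"pics/d{n}.png",im[max(0,y-45)*6:(y+45)*6,(x-50)*6:(x+50)*6])
E
```

```text
t 17.25 pos [ 0.4966 -0.2456  0.1489] rot [-1.7976e+02 -1.1000e-01  9.9810e+01] F [-0.4 -0.4 -0.9] w 30.3 q [-27.5  20.   98.8  -0.1  61.5 -37.2]
shift [-1.1  2.2 -0.1] dist 2 rows 1.0 rotvec [-0.004 -0.002  0.   ]
```

View pics/dscene.png

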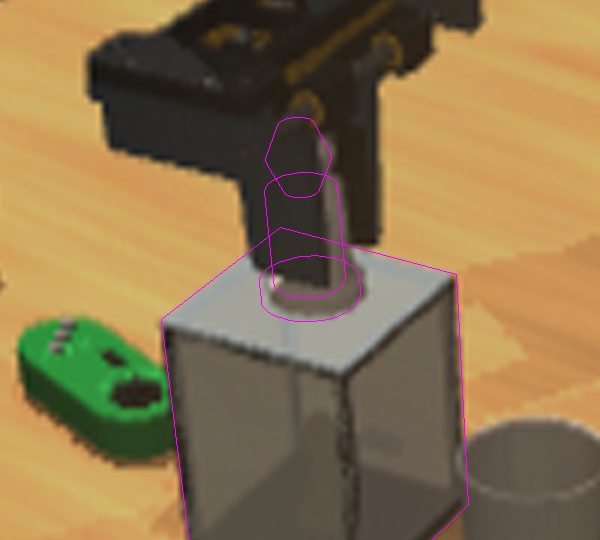

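Emit:
servo_tool:
  motion:
    - [1, 0, 2, -1, 0, 0, 0]
    - [1, 0, 4, -1, 0, 0, 0]
    - [1, 0, 4, 0, 0, 0, 0]
    - [1, 0, 4, 2, 0, 0, 0]
    - [1, 0, 4, 2, 0, 0, 0]

```text
time_s: 17.77
position: [0.5011, -0.245, 0.1483]
tcp_rot: [-179.8, -0.1, 99.8]
ft_force: [-0.8, 1.2, 8.5]
width: 0.337
```

```bash
python3 p.py .499 -.2463 .148 99.8
```

```text
t 17.77 pos [ 0.5011 -0.245   0.1483] rot [-1.7984e+02 -6.0000e-02  9.9820e+01] F [-0.8  1.2  8.5] w 30.6 q [-27.2  20.3  98.4  -0.1  61.4 -37. ]
shift [-0.9 -2.3  0.4] dist 3 rows 1.0 rotvec [-0.003 -0.001  0.   ]
```

Contact. Release to ~60 mm and lift.

Emit:
servo_tool:
  motion:
    - [0.2, 0, 0, 0, 0, 0, 0]
    - [0, 0, 0, 0, 0, 0, 0]
    - [-0.3, 0, 0, 0, 0, 0, 0]
    - [-0.3, 0, 0, 0, 0, 0, 0]
    - [-0.3, 0, 0, 0, 0, 0, 0]

```text
time_s: 18.18
position: [0.501, -0.2449, 0.148]
tcp_rot: [-179.8, -0.1, 99.8]
ft_force: [0.0, 0.7, 0.3]
width: 0.642
```

Emit:
servo_tool:
  motion:
    - [-0.3, 0, 0, -10, 0, 0, 0]
    - [-0.3, 0, 0, -35, 0, 0, 0]
    - [-0.3, 0, 0, -65, 0, 0, 0]
    - [-0.3, 0, 0, -90, 0, 0, 0]
    - [-0.3, 0, 0, -95, 0, 0, 0]

```text
time_s: 18.6
position: [0.5034, -0.2461, 0.2485]
tcp_rot: [179.8, 0.2, 99.8]
ft_force: [0.5, -1.2, -0.5]
width: 0.654
```

```bash
python3 p.py .487 -.405 .15 76.5; python3 look.py e tall_figure_mid,.4995,-.2492,.12
```

```text
t 18.6 pos [ 0.5034 -0.2461  0.2485] rot [179.76   0.24  99.81] F [ 0.5 -1.2 -0.5] w 59.5 q [-27.2  16.   89.5  -0.1  74.1 -37. ]
shift [-153.4  -43.6   98.9] dist 188 rows 5.0 rotvec [0.005 0.003 0.407]
tall_figure_mid scene 0.68 [ 0.4973 -0.2513  0.      0.7814]
tall_figure_mid top 0.65 [ 0.499  -0.2477  0.      0.8009]
```

View pics/es.png

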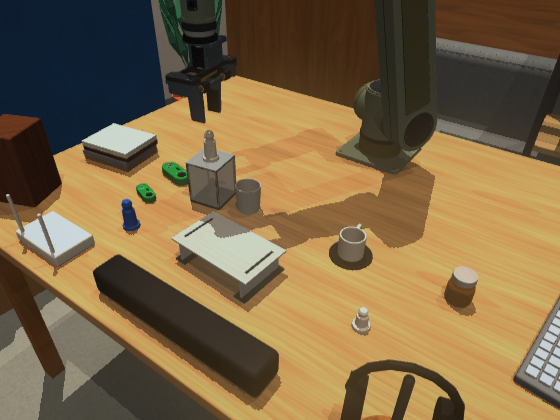

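Emit:
servo_tool:
  motion:
    - [-0.43, -25, -7, 0, 0, 0, 0.08]
    - [-0.43, -62, -18, 0, 0, 0, 0.18]
    - [-0.43, -100, -28, 0, 0, 0, 0.28]
    - [-0.43, -136, -39, 5, 0, 0, 0.39]
    - [-0.43, -153, -44, 15, 0, 0, 0.41]

```text
time_s: 19.22
position: [0.4824, -0.4069, 0.2256]
tcp_rot: [-179.7, 0.1, 76.0]
ft_force: [0.3, 0.4, 0.3]
width: 0.712
```

Emit:
servo_tool:
  motion:
    - [-0.43, 0, 0, 20, 0, 0, 0]
    - [-0.43, 0, 0, 50, 0, 0, 0]
    - [-0.43, 0, 0, 85, 0, 0, 0]
    - [-0.43, 0, 0, 115, 0, 0, 0]
    - [-0.43, 0, 0, 125, 0, 0, 0]

```text
time_s: 19.63
position: [0.4783, -0.4035, 0.0938]
tcp_rot: [-179.0, -0.3, 76.0]
ft_force: [-0.5, -0.3, -0.2]
width: 0.715
```

```bash
python3 p.py .487 -.4045 .015 76.2
```

```text
t 19.63 pos [ 0.4783 -0.4035  0.0938] rot [-179.02   -0.28   76.05] F [-0.5 -0.3 -0.2] w 65.1 q [-41.1  29.2  92.2  -0.2  59.6 -27. ]
shift [ 0.8 10.  78.7] dist 79 rows 2.0 rotvec [-0.017 -0.005 -0.003]
```

Emit:
servo_tool:
  motion:
    - [-0.43, 0, 9, 0, -0.017, -0.005, 0]
    - [-0.43, 1, 10, 10, -0.017, -0.005, 0]
    - [-0.43, 1, 10, 25, -0.017, -0.005, 0]
    - [-0.43, 1, 10, 38, -0.017, -0.005, 0]
    - [-0.43, 1, 10, 40, -0.017, -0.005, 0]

```text
time_s: 20.05
position: [0.4876, -0.404, 0.0527]
tcp_rot: [-179.9, -0.0, 76.1]
ft_force: [0.6, 0.3, -0.3]
width: 0.712
```

```bash
python3 p.py .487 -.4045 .015 76.2
```

```text
t 20.05 pos [ 0.4876 -0.404   0.0527] rot [-1.7993e+02 -4.0000e-02  7.6090e+01] F [ 0.6  0.3 -0.3] w 64.8 q [-40.7  31.8  94.3   0.   54.  -26.8]
shift [-0.7 -0.4 37.7] dist 38 rows 1.0 rotvec [-0.001 -0.001 -0.002]
```

Emit:
servo_tool:
  motion:
    - [-0.43, 0, 0, 8, 0, 0, 0]
    - [-0.43, 0, 0, 18, 0, 0, 0]
    - [-0.43, 0, 0, 28, 0, 0, 0]
    - [-0.43, 0, 0, 34, 0, 0, 0]
    - [-0.43, 0, 0, 36, 0, 0, 0]

```text
time_s: 20.47
position: [0.487, -0.4035, 0.0154]
tcp_rot: [-179.8, -0.1, 76.1]
ft_force: [0.3, -1.4, -0.1]
width: 0.713
```

Emit:
servo_tool:
  motion:
    - [-0.2, 0, 0, 0, 0, 0, 0]
    - [0, 0, 0, 0, 0, 0, 0]
    - [0.4, 0, 0, 0, 0, 0, 0]
    - [1, 0, 0, 0, 0, 0, 0]
    - [1, 0, 0, 0, 0, 0, 0]
  force: 25

```text
time_s: 20.88
position: [0.4873, -0.4037, 0.0158]
tcp_rot: [-179.9, -0.1, 76.1]
ft_force: [0.3, -0.9, -0.5]
width: 0.505
```

Emit:
servo_tool:
  motion:
    - [1, 0, 0, 0, 0, 0, 0]
    - [1, 0, 0, 0, 0, 0, 0]
    - [1, 0, 0, 0, 0, 0, 0]
    - [1, 0, 0, 0, 0, 0, 0]
    - [1, 0, 0, 0, 0, 0, 0]

```text
time_s: 21.3
position: [0.4873, -0.4037, 0.0158]
tcp_rot: [-179.9, -0.1, 76.1]
ft_force: [-0.5, -0.0, -0.9]
width: 0.502
```

```bash
python3 p.py .487 -.4045 .015 76.2
```

```text
t 21.3 pos [ 0.4873 -0.4037  0.0158] rot [-1.7987e+02 -7.0000e-02  7.6090e+01] F [-0.5 -0.  -0.9] w 45.6 q [-40.7  34.2  96.2   0.   49.7 -26.8]
shift [-0.9 -0.   0.8] dist 1 rows 1.0 rotvec [-0.002 -0.001 -0.002]
```

Emit:
servo_tool:
  motion:
    - [1, 0, 0, -10, 0, 0, 0]
    - [1, 0, 0, -45, 0, 0, 0]
    - [1, 0, 0, -85, 0, 0, 0]
    - [1, 0, 0, -125, 0, 0, 0]
    - [1, 0, 0, -165, 0, 0, 0]

```text
time_s: 21.72
position: [0.4873, -0.4037, 0.1832]
tcp_rot: [-179.9, -0.1, 76.1]
ft_force: [1.1, -1.1, -1.5]
width: 0.503
```

Emit:
servo_tool:
  motion:
    - [1, 0, 0, -35, 0, 0, 0]
    - [1, 0, 5, -65, 0, 0, 0]
    - [1, 0, 20, -75, 0, 0, 0.03]
    - [1, 0, 40, -78, 0, 0, 0.0]
    - [1, 0, 50, -78, 0, 0, 0]

```text
time_s: 22.13
position: [0.5378, -0.4164, 0.2641]
tcp_rot: [179.8, 0.0, 76.2]
ft_force: [-0.8, 0.1, -0.7]
width: 0.508
```

```bash
python3 p.py .676 -.045 .25 86.8; python3 look.py f
```

```text
t 22.13 pos [ 0.5378 -0.4164  0.2641] rot [1.7983e+02 4.0000e-02 7.6160e+01] F [-0.8  0.1 -0.7] w 46.2 q [-38.7  27.   70.4   0.   82.4 -24.9]
shift [393.7  45.3  14. ] dist 397 rows 10.0 rotvec [ 0.003  0.001 -0.186]
```

View pics/fs.png

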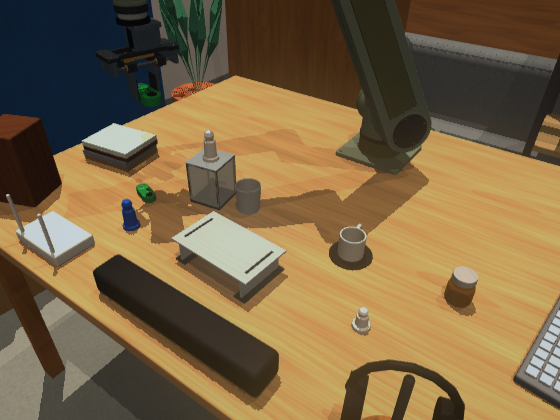

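Emit:
servo_tool:
  motion:
    - [1, 25, 3, 0, 0, 0, -0.02]
    - [1, 62, 7, 0, 0, 0, -0.04]
    - [1, 102, 12, 0, 0, 0, -0.06]
    - [1, 142, 16, 0, 0, 0, -0.08]
    - [1, 182, 21, 2, 0, 0, -0.1]

```text
time_s: 22.65
position: [0.6001, -0.2427, 0.2602]
tcp_rot: [-179.9, -0.1, 81.9]
ft_force: [0.4, 0.2, -0.2]
width: 0.498
```

Emit:
servo_tool:
  motion:
    - [1, 40, 3, 5, 0, 0, -0.02]
    - [1, 79, 5, 15, 0, 0, -0.04]
    - [1, 118, 8, 25, 0, 0, -0.06]
    - [1, 155, 10, 40, 0, 0, -0.08]
    - [1, 185, 12, 60, 0, 0, -0.086]

```text
time_s: 23.07
position: [0.6379, -0.0586, 0.2015]
tcp_rot: [180.0, -0.1, 86.9]
ft_force: [-0.6, 0.3, -1.0]
width: 0.504
```

```bash
python3 p.py .676 -.0435 .09 86.8
```

```text
t 23.07 pos [ 0.6379 -0.0586  0.2015] rot [ 1.7996e+02 -9.0000e-02  8.6880e+01] F [-0.6  0.3 -1. ] w 45.9 q [-6.3 25.  82.6  0.1 72.3 -3.2]
shift [ 17.   37.1 111.5] dist 119 rows 3.0 rotvec [ 0.001 -0.002  0.001]
```

Emit:
servo_tool:
  motion:
    - [1, 8, 18, 10, 0, 0, 0]
    - [1, 15, 33, 35, 0, 0, 0]
    - [1, 17, 37, 65, 0, 0, 0]
    - [1, 17, 37, 90, 0, 0, 0]
    - [1, 17, 37, 105, 0, 0, 0]

```text
time_s: 23.48
position: [0.6733, -0.0432, 0.0932]
tcp_rot: [-179.7, -0.1, 86.9]
ft_force: [-0.4, -0.3, -1.2]
width: 0.503
```

```bash
python3 p.py .676 -.0435 .077 86.8
```

```text
t 23.48 pos [ 0.6733 -0.0432  0.0932] rot [-1.7969e+02 -8.0000e-02  8.6920e+01] F [-0.4 -0.3 -1.2] w 45.8 q [-4.7 32.9 85.4  0.1 62.1 -1.6]
shift [-0.2  2.8 16.2] dist 16 rows 1.0 rotvec [-0.005 -0.001  0.002]
```

Emit:
servo_tool:
  motion:
    - [1, 0, 3, 6, -0.005, 0, 0]
    - [1, 0, 3, 12, -0.005, 0, 0]
    - [1, 0, 3, 15, -0.005, 0, 0]
    - [1, 0, 3, 16, -0.005, 0, 0]
    - [1, 0, 3, 16, -0.005, 0, 0]

```text
time_s: 23.9
position: [0.6767, -0.0436, 0.0782]
tcp_rot: [179.9, -0.1, 86.9]
ft_force: [-0.1, 0.1, -1.2]
width: 0.502
```

Emit:
servo_tool:
  motion:
    - [1, 0, 0, 1, 0, 0, 0]
    - [1, 0, 0, 1, 0, 0, 0]
    - [1, 0, 0, 1.5, 0, 0, 0]
    - [1, 0, 0, 1.5, 0, 0, 0]
    - [1, 0, 0, 1.5, 0, 0, 0]

```text
time_s: 24.32
position: [0.6767, -0.0436, 0.0769]
tcp_rot: [179.9, -0.1, 86.9]
ft_force: [0.2, 0.1, -1.3]
width: 0.502
```

```bash
python3 p.py .676 -.0435 .0758 86.8
```

```text
t 24.32 pos [ 0.6767 -0.0436  0.0769] rot [ 1.7991e+02 -7.0000e-02  8.6900e+01] F [ 0.2  0.1 -1.3] w 45.7 q [-4.7 33.8 86.2  0.1 59.9 -1.6]
shift [ 0.  -0.8  1.1] dist 1 rows 1.0 rotvec [ 0.002 -0.001  0.002]
```

Emit:
servo_tool:
  motion:
    - [1, 0, 0, 1, 0, 0, 0]
    - [1, 0, 0, 2, 0, 0, 0]
    - [1, 0, 0, 2, 0, 0, 0]
    - [1, 0, 0, 2, 0, 0, 0]
    - [1, 0, 0, 2, 0, 0, 0]

```text
time_s: 24.73
position: [0.6769, -0.0436, 0.0758]
tcp_rot: [179.9, -0.1, 86.9]
ft_force: [-0.8, 0.0, 5.5]
width: 0.505
```

Touching the plate; open to ~65 mm and lift.

Emit:
servo_tool:
  motion:
    - [-0.1, 0, 0, 0, 0, 0, 0]
    - [-0.3, 0, 0, 0, 0, 0, 0]
    - [-0.43, 0, 0, 0, 0, 0, 0]
    - [-0.43, 0, 0, 0, 0, 0, 0]
    - [-0.43, 0, 0, 0, 0, 0, 0]

```text
time_s: 25.15
position: [0.6768, -0.0436, 0.0755]
tcp_rot: [179.9, -0.1, 86.9]
ft_force: [-0.3, -0.9, 0.7]
width: 0.716
```

Emit:
servo_tool:
  motion:
    - [-0.43, 0, 0, -10, 0, 0, 0]
    - [-0.43, 0, 0, -40, 0, 0, 0]
    - [-0.43, 0, 0, -80, 0, 0, 0]
    - [-0.43, 0, 0, -120, 0, 0, 0]
    - [-0.43, 0, 0, -160, 0, 0, 0]

```text
time_s: 25.57
position: [0.6762, -0.0437, 0.2379]
tcp_rot: [179.9, -0.1, 86.9]
ft_force: [0.6, -0.4, 0.4]
width: 0.717
```

Emit:
servo_tool:
  motion:
    - [-0.43, 0, -20, -10, 0, 0, 0]
    - [-0.43, 0, -60, -15, 0, 0, 0]
    - [-0.43, 0, -100, -20, 0, 0, 0]
    - [-0.43, 0, -140, -20, 0, 0, 0]
    - [-0.43, 0, -180, -20, 0, 0, 0]

```text
time_s: 25.98
position: [0.4947, -0.0339, 0.2585]
tcp_rot: [179.8, -0.1, 86.9]
ft_force: [-0.4, 0.5, 0.4]
width: 0.714
```

Emit:
servo_tool:
  motion:
    - [-0.43, 0, -30, 0, 0, 0, 0]
    - [-0.43, 0, -60, 0, 0, 0, 0]
    - [-0.43, 0, -90, 0, 0, 0, 0]
    - [-0.43, 0, -110, 0, 0, 0, 0]
    - [-0.43, 0, -120, 0, 0, 0, 0]

```text
time_s: 26.4
position: [0.3723, -0.0272, 0.2588]
tcp_rot: [179.8, -0.1, 86.9]
ft_force: [0.2, -0.8, -0.3]
width: 0.715
```

```bash
python3 p.py; python3 look.py g controller_mid,.676,-.0435,.06 tall_figure_mid,.4995,-.2492,.12 tumbler_mid,.482,-.1426,0 cup_mid,.487,.161,.005 short_figure_mid,.657,.2754,0 jar_mid,.4745,.404,0 case_top,.4995,-.2492,0
```

```text
t 26.4 pos [ 0.3723 -0.0272  0.2588] rot [ 1.7975e+02 -7.0000e-02  8.6900e+01] F [ 0.2 -0.8 -0.3] w 65.1 q [-6.000e+00 -1.800e+00  1.092e+02  1.000e-01  7.240e+01 -2.900e+00]
controller_mid scene 0.94 [ 0.6749 -0.0437 -0.0665  0.9438]
controller_mid top 0.96 [ 0.6753 -0.0438 -0.0576  0.9489]
tall_figure_mid scene 0.9 [ 0.4972 -0.2506  0.      0.801 ]
tall_figure_mid top 0.58 [ 0.4991 -0.2472  0.      0.9241]
tumbler_mid scene 0.97 [ 0.4826 -0.1424  0.      0.9268]
tumbler_mid top 0.96 [ 0.4829 -0.1422  0.      0.9567]
cup_mid scene 0.89 [0.4937 0.1629 0.     0.8414]
cup_mid top 0.83 [0.4846 0.1567 0.     0.8239]
short_figure_mid scene 0.78 [0.6576 0.2754 0.     0.8682]
short_figure_mid top 0.65 [0.6573 0.2751 0.     0.8694]
jar_mid scene 0.74 [0.4749 0.4045 0.     0.9083]
case_top scene 0.88 [ 0.5016 -0.2492  0.      0.8747]
case_top top 0.87 [ 0.4988 -0.2503  0.      0.7418]
```

View pics/gt.png

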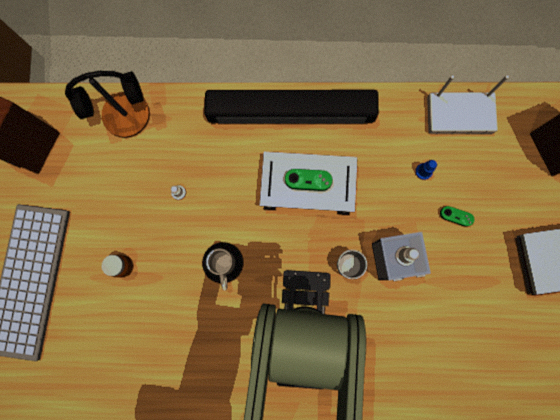

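View pics/gs.png

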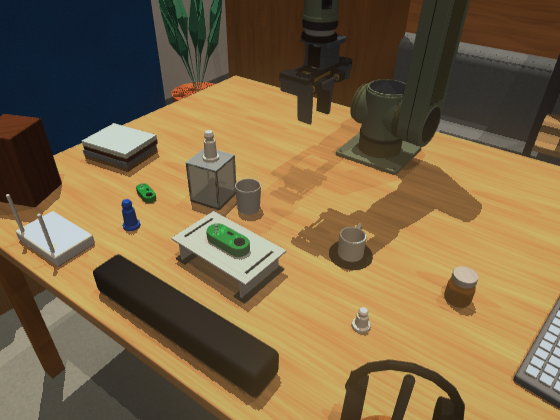

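```bash
python3 - <<'E'
from h import *
t=[]
for n in("scene","top"):
    s=snapshot(n);im=cv2.resize(cv2.cvtColor(s["pixels"],cv2.COLOR_RGB2BGR),None,fx=8,fy=8,interpolation=cv2.INTER_CUBIC)
    for d,x,y,z in((60,.487,.161,.06),(100,.4875,.161,.005)):
        cv2.polylines(im,[np.round((proj(s,ring(d,0)/1000+[x,y,z])+.5)*8).astype(int)],True,(255,0,255),1)
    x,y=proj(s,[[.4875,.161,.03]])[0].astype(int);t.append(im[(y-30)*8:(y+30)*8,(x-25)*8:(x+25)*8])
cv2.imwrite("pics/cupend.png",np.hstack(t))
E
```

```text
(no output)
```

View pics/cupend.png

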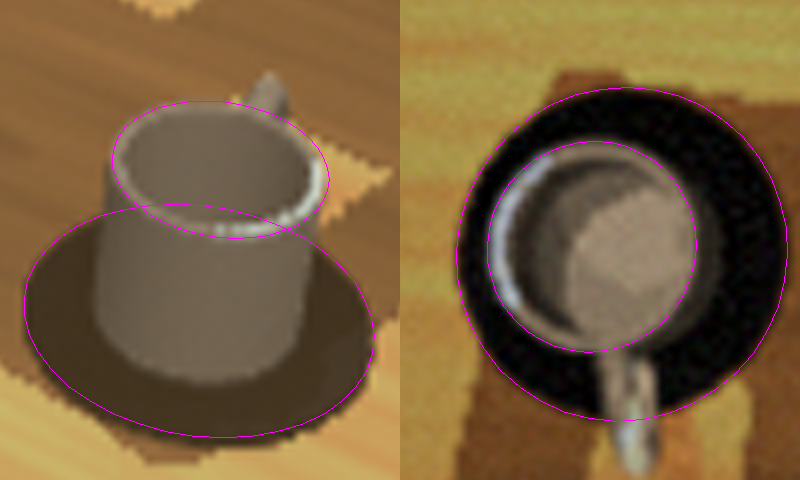

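```bash
python3 -c "
from station import env
print(env.read_state()['joint_velocities']); print(env.hand_in())"
```

```text
[ 0.01652032 -0.10357191  0.08440914 -0.02804955 -0.06566219 -0.01343092]
the job is handed in; nothing more can be done
None
```

I made all four moves and handed the job in at about 27 s of the 109 s allowed. The arm was clear of everything and at rest. The hand-in gives no verdict, so these are my own last camera checks:

- **Tumbler:** it stands on the table about 0.108 m from the case centre along the left-wall direction, where 0.093–0.123 m is allowed. It is about 1 mm off the wall's middle. Both cameras agree.
- **Cup:** it stands on the coaster. In the top view its rim matches a circle within about 1 mm of the coaster centre. The scene view shows it roughly one pixel, about 3 mm, off that. The network's fits for the cup put it about 5–7 mm off centre and disagreed with each other, probably because the mask includes the handle. All of these are inside the 12 mm limit.
- **Tall white figure:** it stands on the case top, about 2–3 mm from the middle. The two cameras differ by about 3 mm; the limit is 12 mm.
- **Large green controller:** it lies buttons up in the middle of the riser, within about 2 mm and 0.01 rad of the riser's long side.
- **Short figure and jar:** neither was touched, and their measured positions are unchanged within 1 mm. For the jar, the last check comes from the scene camera only. The blue figure and the small controller were also left alone.

I have no direct reading of tilt; everything looks upright in both pictures.

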